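Free the hinge link with the forked spring-bar tool

ROBOT

A 7-joint arm with a two-finger parallel gripper is mounted at the origin on the work surface. World frame = base frame: x ahead of the robot, y to its left, z up, the work surface at z = 0. Lengths are in m, angles in rad, forces in N, time in s.
With the tool pointing down it reaches from about 0.35 to 0.9 m from the base axis. Payload 7.2 kg.
Tool frame: the origin (TCP) lies midway between the tips of the shut fingers; the grasp point (between the pads) lies 19 mm behind it; z points along the fingers, y is the direction in which the jaws open and shut (so a half turn about z gives the same grasp; the last joint's range is limited). The gripper opens to 88 mm and grips with 3 to 60 N. Pads are 20 mm wide; open, the fingers measure 115 mm over their backs; the gripper's body (75 mm by 178 mm) begins 61 mm behind the grasp point.
Start: joints at [1.125, 0.411, -0.013, 1.596, 0.006, 1.134, -0.082], TCP at [0.231, -0.581, 0.223] pointing down, gripper open.
Joint ranges: [-2.95, 2.95], [-0.29, 1.99], [-1.47, 1.44], [0.14, 2.54], [-1.03, 4.17], [0.13, 1.85], [-2.86, 2.86]. Speed limits (rad/s): [2.39, 2.39, 3.01, 3.01, 3.14, 3.14, 3.14].

INTERFACE

Orientations are given as a unit quaternion [w, x, y, z].
In Python, from rig import manip gives the robot as it stands.
- The arm moves only by the tool servo_tool, never from a script. Its argument "series" is a list of rows, each a list of 7 numbers: the turn, a rotation vector about the tool's x, y, z in degrees, then the shift along the tool's x, y, z in mm, then the finger opening in mm, from 0 to 87.8. A call has 1 to 12 rows; each row is the pose to reach, as a shift and turn from the pose commanded when the call began, along the tool's axes at that moment; what a row does not reach only later rows make up. A row lasts 1/8 s, in which the tool goes at most 62.5 mm and 10.7 degrees, less where a joint would pass 70% of its speed; a pose out of reach is approached as far as the arm can. A call with a gripper value outside its range is refused whole. The fingers move at their own pace and stop on an object; "grip_force" is the grip in N (left out, the last holds). Time passes only in rows, so rows that repeat a pose let the fingers close. It gives the time, the measured TCP pose, the force and the opening at its end, in the units of the state.
- manip.get_obs(): the state, without advancing time (a new reading comes with each control period).
- manip.snapshot(name): name is "scene" or "top" or "wrist"; returns (picture, depth): 400x640x3 uint8, red, green, blue; 400x640 float32, m along the optical axis (not along the pixel's ray), 0 where there is no reading.
- manip.camera_params(name): a dict with "fov_y" (degrees; the focal length in pixels is half the picture's height over the tangent of half this angle, whatever the lens; pixels are square), "cx", "cy" (the principal point, pixels), "origin" and "rotation" of the camera in the world. Camera axes: x right, y up, looking along -z (the intrinsics and any distortion apply to the point x, -y, -z); pixel columns grow to the right and rows downward; lengths in m; the calibration is good to about 2 mm. The wrist camera is an equidistant fisheye: a pixel r from the principal point sees the ray r / f radians off the axis. A picture is of the moment at which its call begins: read the wrist's pose just before it. camera_params takes no time and is no camera call; for the wrist camera it gives the pose at the moment of the call.
- manip.finish_job(): hands the job in, once; it reports no verdict.
The state is a dict: "time_s": time; "joints": joint angles; "qvel": joint speeds; "effort": joint torques, N m; "eef_pos": TCP position; "tool_rot": TCP orientation; "force": force on the tool from outside, world axes, zero at the start; "ft_torque": the same for the moment, N m; "grip_width": finger opening in m.
Only numpy, scipy, OpenCV 4.12 (cv2) and the standard library are available. Lean on these libraries where they do the work, as an engineer would, in place of code of your own. Each camera call takes 0.05 s, during which the arm holds its last target.

TASK

Take the forked tool off its two wooden pegs, straddle the hinge bracket's spring bar with its prongs and push the bar's collar straight back into its barrel until the steel link springs up out of its lock; work the bar with the tool, not with the fingers. Hang the tool back on the same two pegs, then lift the link out and set it down in the grey parts tray without dropping it. Leave everything else where it is.

Things in the scene. Friction and masses are not known exactly. Their poses are not given: they have to be found in the camera images.
- fork_grip (a point): Grip point on the forked tool's wooden handle (26 mm along the tool's x, 22 mm along y, 62 mm tall; its lower end 28 mm under the point). The tool is 120 mm tall, 0.12 to 0.25 kg, flat in its own xz plane, z up, alike after a half turn about z. It starts upright, hung across the pegs. Crossbar top 28 mm, fork root 54 mm, prong tips 86 mm below the point.
- fork: The forked tool: origin midway between the prong tips, 86 mm below the grip point. Two prongs point down, each 9 mm wide and 8 mm thick, 18 mm gap between them along x, 32 mm deep up to the 36 mm wide bridge.
- fork_cross (a point): Centre of the underside of the tool's crossbar (110 mm along the tool's x, 18 mm along y, 10 mm high); 48 mm above the prong tips, 38 mm below the grip point.
- pegs (a point): Where the tool hangs: level with the tops of the rack's two thick pegs, midway between them. The crossbar's underside centre belongs here, fork between the pegs. x runs from peg to peg, y to the rack's back rail. Pegs 16 mm thick, 58 mm clear between them; they run from 25 mm in -y to the rail's face 30 mm in +y. The rail's top is 19 mm above this point.
- rack: Slatted pine rack, 400 mm along x, 175 mm along y, 170 mm high, fixed; origin centre of its underside; back at +y. Its shelf (42 mm high) carries cap, union and jar. A wrench and a hand shower hang fixed on small pegs 135 mm to either side of the tool; the shower's top is 205 mm above the bench.
- bracket: Aluminium hinge bracket, fixed, 90 mm along x, 204 mm along y; origin about the centre of its underside. The spring bar runs along y, 60 mm above the bench. At y = -65 mm a socket (60 x 31 mm, 100 mm high) holds the upright link with 1.5 mm play; at y = 52 to 98 mm is the barrel (36 mm thick) that the bar is pushed into. Bare bar from the socket wall (y = -49.5 mm) to the collar.
- spring_bar: Steel spring bar 10 mm thick with a round collar 36 mm wide, 8 mm thick; origin on the axis at the collar face towards the socket. Axes as the bracket's; at rest at x 0, y 12, z 60 mm of the bracket. It slides towards the bracket's +y: 2.5 N at first, 5 N (plus 1 to 3 N friction) at its stop at 28 mm; the link comes free at about 21 mm. Let go, it springs back.
- link_center (a point): Centre of the steel hinge link: upright plate 40 mm along x, 12 mm along y (as the bracket's), 90 mm tall, 0.1 kg. The bar locks it through an eye low down. Locked, this point is 90 mm above the bench; freed, two sprung pins raise it 30 mm and hold it there, 65 mm showing above the socket: grip it 20 mm or more above this point and lift straight up, 25 mm to clear the socket.
- link: The hinge link itself: origin at the centre of its foot, 45 mm below its centre.
- tray: Grey plastic parts tray on the bench, fixed, open-topped, 160 mm along x, 200 mm along y, 35 mm high, walls and floor 5 mm; origin centre of its underside.
- cap: Bystander: white overflow cap, 68 mm across, 18 mm high, on the rack's shelf; origin centre of underside.
- union: Bystander: grey PVC union, 62 mm across, 60 mm high, standing on the rack's shelf; origin centre of underside.
- jar: Bystander: clear glass jar with twist cap, 60 mm across, 82 mm high, on the rack's shelf; origin centre of underside.
- screwdriver: Bystander: screwdriver lying on the bench along its x; origin centre of underside.
- tape: Bystander: roll of white tape, 70 mm across, 18 mm high; origin centre of underside.
- elbow: Bystander: grey PVC pipe elbow, about 85 mm, 50 mm high, lying on the bench; origin near the bend, underside.
- sealant: Bystander: white sealant bottle, 48 mm across, 120 mm high; origin centre of underside.
There are look-alikes about, which are no part of the job. There is more than one size of the fork; the job needs the smallest.

How it is judged:
By the outcome, as a careful person would: the job done as asked, in the order asked, and still so for the second after the job is handed in, with the robot touching nothing.
It also fails if it takes over 72 s, if anything falls off the work surface, if the arm or the gripper's body presses on something with over 40 N, if the wrist force passes 120 N, or if a joint passes its speed limit or range.

## Working session

There is one attempt and no reset: what is moved stays moved. The work goes in short steps, Python scripts to look and compute and a tool call to move; the robot and the scene stay as the last step left them, time stands still between calls to the robot, and variables do not carry over. Pictures are saved under pics/ and viewed, and the job is handed in when it is done.

Besides the shell and the picture viewer there is one more tool, called after "Call:" as name(argument=value, ...) on one line, values as JSON. servo_tool: Moves the arm, as the interface text tells. Its arguments: {"type":"object","properties":{"series":{"type":"array"},"grip_force":{"type":"number"}},"required":["series"]}

```bash
mkdir -p pics; ls
cat > h.py <<'E'
import numpy as np, cv2
from rig import manip
def snap(n,f=None):
    cp=manip.camera_params(n); im,d=manip.snapshot(n)
    if f: cv2.imwrite(f,cv2.cvtColor(im,cv2.COLOR_RGB2BGR)); np.save(f[:-4]+'_d.npy',d); np.save(f[:-4]+'_cp.npy',cp,allow_pickle=True)
    return im,d,cp
def load(f):
    return cv2.imread(f),np.load(f[:-4]+'_d.npy'),np.load(f[:-4]+'_cp.npy',allow_pickle=True).item()
def ray(cp,u,v,fish=False):
    f=200/np.tan(np.radians(cp['fov_y']/2)); x=(u-cp['cx'])/f; y=(v-cp['cy'])/f
    if fish:
        r=np.hypot(x,y); s=np.sin(r)/r if r>1e-9 else 1; c=np.array([x*s,-y*s,-np.cos(r)])
    else: c=np.array([x,-y,-1.])
    return np.array(cp['origin']),np.array(cp['rotation'])@c
def onz(cp,u,v,z,fish=False):
    o,d=ray(cp,u,v,fish); return o+d*(z-o[2])/d[2]
def pd(cp,d,u,v,fish=False):
    o,r=ray(cp,u,v,fish); 
    c=np.array(cp['rotation']).T@r
    return o+r*d[int(v),int(u)]/(-c[2])
E
python3 - <<'E'
from h import *
for n in('scene','top','wrist'):
    im,d,cp=snap(n,f'pics/{n}0.png'); print(n,{k:np.round(v,3).tolist() for k,v in cp.items() if not isinstance(v,str)})
print(manip.get_obs())
E
```

```text
pics
scene {'fov_y': 51.33, 'cx': 319.074, 'cy': 197.377, 'origin': [1.286, 0.007, 0.993], 'rotation': [0.679, 0.281, 0.251, 0.63]}
top {'fov_y': 44.594, 'cx': 328.866, 'cy': 199.288, 'origin': [0.2, 0.084, 1.514], 'rotation': [0.707, 0.069, -0.066, -0.701]}
wrist {'fov_y': 65.706, 'cx': 324.72, 'cy': 199.075, 'origin': [0.294, -0.557, 0.385], 'rotation': [0.82, -0.104, 0.071, -0.558]}
{'time_s': 0.15, 'joints': array([ 1.12479092,  0.41171   , -0.01272336,  1.59680443,  0.00557878,
        1.13431493, -0.08220699]), 'qvel': array([ 0.00011802, -0.00107358, -0.00017785, -0.00091954, -0.00094055,
       -0.00157726, -0.00170016]), 'effort': array([ 1.09050459e-03, -5.88338470e+01,  6.42434265e-01, -2.91292888e+01,
       -5.37194707e-02,  1.57558912e-02,  8.29411761e-05]), 'eef_pos': array([ 0.23039608, -0.58058316,  0.22202543]), 'tool_rot': array([-5.83710088e-04,  9.82209026e-01,  1.87789956e-01, -1.42228212e-04]), 'force': array([-0.04625498, -0.27211569,  0.13619653]), 'ft_torque': array([0.01605458, 0.03098219, 0.03065668]), 'grip_width': 0.08822777320240928}
```

Run:
```python
s=open('h.py').read()
s=s.replace("from rig import manip","from rig import manip\nfrom scipy.spatial.transform import Rotation as R\ndef M(q): return R.from_quat([q[1],q[2],q[3],q[0]]).as_matrix()")
s=s.replace("np.array(cp['rotation'])","M(cp['rotation'])")
open('h.py','w').write(s)
```

```text
(no output)
```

View pics/scene0.png

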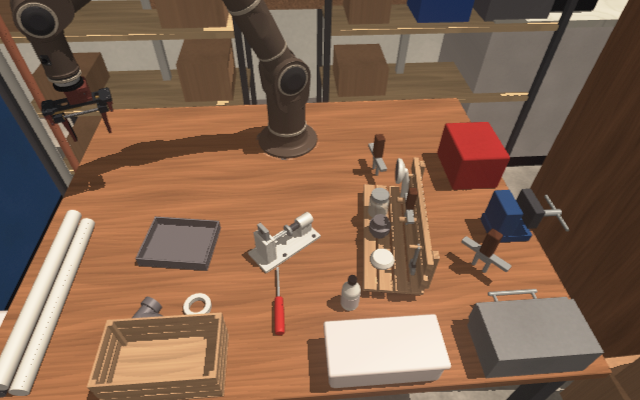

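View pics/top0.png

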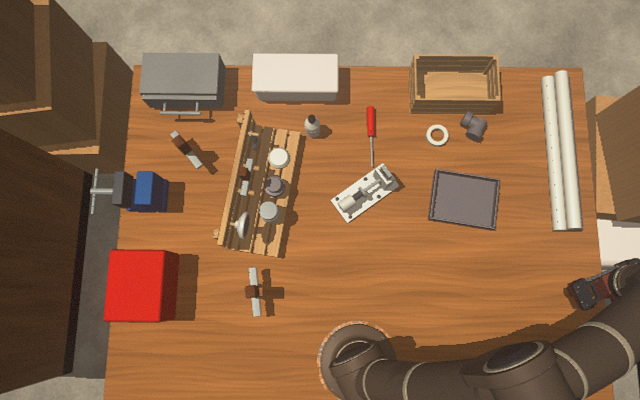

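View pics/wrist0.png

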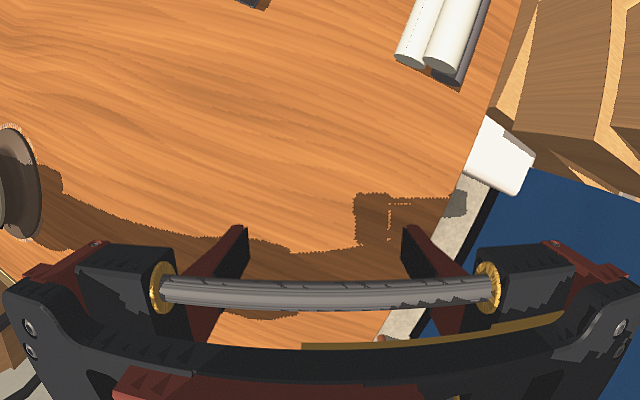

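Run:
```python
from h import *
im,d,cp=load('pics/top0.png')
c=cv2.resize(im[90:270,200:410],None,fx=3.6,fy=3.3,interpolation=cv2.INTER_CUBIC);cv2.imwrite('pics/topc.png',c[:600,:790])
im,d,cs=load('pics/scene0.png')
cv2.imwrite('pics/scc.png',cv2.resize(im[120:320,230:450],None,fx=3,fy=3,interpolation=cv2.INTER_CUBIC))
for n,cc,pts in (('top',cp,[(363,192),(465,200),(260,190),(245,172),(253,292),(186,150)]),):
    d=np.load('pics/top0_d.npy')
    for p in pts: print(p,pd(cc,d,*p).round(3))
```

```text
(363, 192) [ 0.502 -0.013  0.069]
(465, 200) [ 0.492 -0.337  0.007]
(260, 190) [0.512 0.304 0.041]
(245, 172) [0.524 0.319 0.223]
(253, 292) [0.202 0.296 0.157]
(186, 150) [0.621 0.522 0.102]
```

View pics/topc.png

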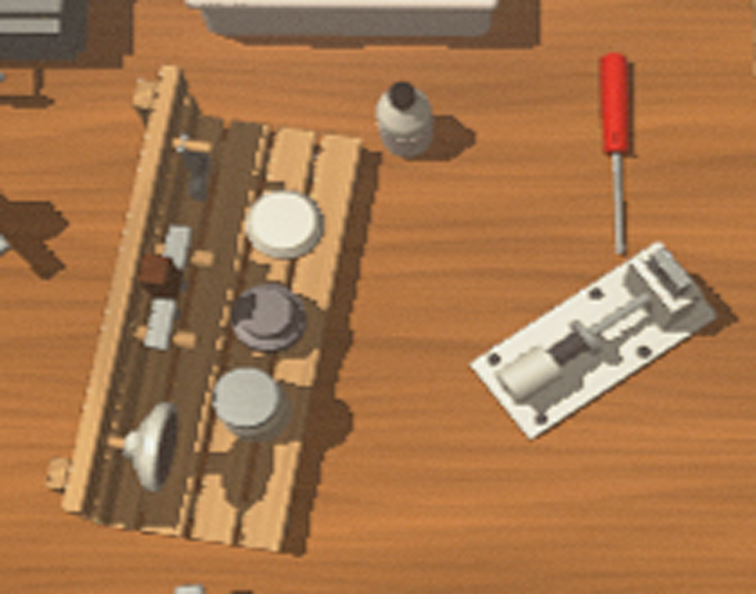

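View pics/scc.png

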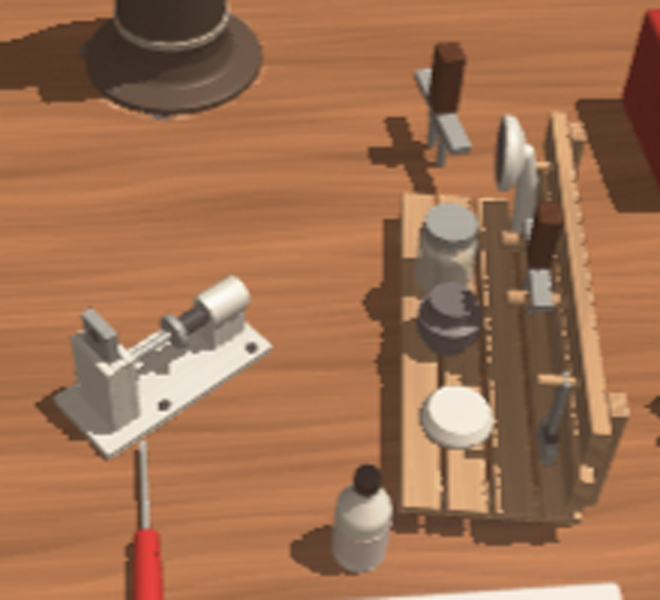

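```bash
cat > cloud.py <<'E'
from h import *
def cloud(f):
    im,d,cp=load(f); v,u=np.mgrid[0:400,0:640]; ff=200/np.tan(np.radians(cp['fov_y']/2))
    x=(u-cp['cx'])/ff;y=(v-cp['cy'])/ff
    c=np.stack([x*d,-y*d,-d],-1); P=c@M(cp['rotation']).T+cp['origin']; P[d==0]=np.nan
    return im,P
def rect(P,m):
    q=P[m][:,:2].astype(np.float32); r=cv2.minAreaRect(q*1000); return r
E
python3 - <<'E'
from cloud import *
im,P=cloud('pics/top0.png'); X,Y,Z=P[...,0],P[...,1],P[...,2]
print('bench z',np.nanmedian(Z[240:330,420:520]))
hsv=cv2.cvtColor(im,cv2.COLOR_BGR2HSV)
box=lambda a,b,c,d:(X>a)&(X<b)&(Y>c)&(Y<d)
# bracket
w=box(.35,.65,-.16,.13)&(hsv[...,1]<70)&(hsv[...,2]>100)
for n,m in (('plate',w&(Z<.03)&(Z>.003)),('socket',w&(Z>.09)&(Z<.11)),('linktop',w&(Z>.125)),('barrel',w&(Z>.07)&(Z<.085)),
  ('tray',box(.3,.7,-.5,-.2)&(Z>.028)&(Z<.045)),
  ('handletop',box(.35,.7,.2,.45)&(Z>.21)),('cross',box(.4,.6,.2,.45)&(hsv[...,1]<60)&(hsv[...,2]>130)&(Z>.14)&(Z<.175)),
  ('rail',box(.2,.8,.2,.5)&(Z>.163)&(Z<.178)&(hsv[...,1]>80))):
    n_=m.sum(); 
    if n_>3: print(n,n_,rect(P,m),'zmed',np.nanmedian(Z[m]).round(4),'mean',np.nanmean(P[m],0).round(4))
E
```

```text
bench z -0.0005592258914165482
plate 1146 ((534.5087280273438, -7.524330139160156), (141.20394897460938, 208.25436401367188), 36.29731369018555) zmed 0.0119 mean [ 0.5046 -0.0161  0.012 ]
socket 130 ((551.7737426757812, -73.94247436523438), (59.819271087646484, 32.273292541503906), 35.38360595703125) zmed 0.0993 mean [ 0.5471 -0.0716  0.0992]
linktop 58 ((551.8798217773438, -74.44281005859375), (39.63780975341797, 13.0426664352417), 36.957298278808594) zmed 0.1345 mean [ 0.552  -0.0743  0.1344]
barrel 199 ((512.1736450195312, -10.921424865722656), (56.58747100830078, 174.59832763671875), 30.655872344970703) zmed 0.0755 mean [0.4841 0.0165 0.0758]
tray 471 ((558.4024658203125, -338.2322998046875), (201.58140563964844, 296.3788757324219), 80.88455200195312) zmed 0.034 mean [ 0.5066 -0.3335  0.034 ]
handletop 83 ((526.3135375976562, 327.2417297363281), (21.97732162475586, 26.22252655029297), 79.1978759765625) zmed 0.2208 mean [0.5248 0.3268 0.2207]
cross 153 ((527.0361938476562, 327.3104248046875), (18.520496368408203, 108.89371490478516), 80.97969055175781) zmed 0.1595 mean [0.5231 0.3273 0.1595]
rail 917 ((524.5444946289062, 342.8117980957031), (87.35054779052734, 399.35577392578125), 81.36031341552734) zmed 0.1689 mean [0.522  0.3635 0.169 ]
```

Run:
```python
from cloud import *
im,P=cloud('pics/top0.png'); X,Y,Z=P[...,0],P[...,1],P[...,2]
hsv=cv2.cvtColor(im,cv2.COLOR_BGR2HSV)
L=np.array([.552,-.0745])
for a in (34.5,36,37.5):
    b=np.radians(a); ex=np.array([np.cos(b),np.sin(b)]); ey=np.array([-np.sin(b),np.cos(b)])
    u=(P[...,:2]-L)@ex; w=(P[...,:2]-L)@ey
    pl=(abs(u)<.055)&(w>-.06)&(w<.19)&(Z>.006)&(Z<.03)
    ba=(abs(u)<.03)&(w>.11)&(w<.17)&(Z>.06)
    rod=(abs(u)<.012)&(w>.03)&(w<.07)&(Z>.055)&(Z<.07)
    col=(abs(u)<.025)&(w>.065)&(w<.11)&(Z>.06)
    print(a,'plate',rect(P,pl),np.nanmedian(Z[pl]))
    for n,m in(('bar',ba),('rod',rod),('col',col)): print(n,m.sum(),'u',u[m].min(),u[m].max(),'mean',u[m].mean(),'w',w[m].min(),w[m].max(),'z',Z[m].max())
b=np.radians(36)
# collar profile
for k in np.arange(.03,.18,.005):
    m=(abs(u)<.03)&(w>k)&(w<k+.005)&(Z>.05)
    if m.sum(): print(round(k,3),m.sum(),u[m].min().round(3),u[m].max().round(3),u[m].mean().round(4),Z[m].max().round(4))
# handle/cross
```

```text
34.5 plate ((515.79150390625, -20.7652587890625), (108.47955322265625, 248.87362670898438), 34.35403823852539) 0.011909012890492843
bar 192 u -0.02206807965322394 0.013796313497765503 mean -0.005440939233080934 w 0.11025357316543848 0.16321621656516075 z 0.08343618044443746
rod 37 u -0.006769411960899372 0.00353022844635638 mean -0.0013852673972919963 w 0.03144749142586867 0.06912483646954366 z 0.06966042427048058
col 98 u -0.01963730747200885 0.013553661437932747 mean -0.003467863424098864 w 0.06668574549498443 0.10970651807580484 z 0.08302020320108383
36 plate ((516.4217529296875, -24.41522216796875), (107.79894256591797, 241.39639282226562), 35.950408935546875) 0.01195549317364386
bar 192 u -0.01835500260298338 0.017138257991044396 mean -0.001795880358647912 w 0.11029521023016436 0.16309050281782514 z 0.08343618044443746
rod 37 u -0.005076214964771267 0.004722148661958756 mean -8.107141813361426e-05 w 0.03149496107481498 0.06917918648590468 z 0.06966042427048058
col 98 u -0.017411657347982418 0.01565758838593946 mean -0.0011416266991907192 w 0.0667552603670275 0.10986377175949939 
[... 814 characters left out ...]
0.0663
0.065 6 -0.001 0.006 0.0021 0.0706
0.07 4 -0.002 0.007 0.0015 0.0668
0.075 15 -0.014 0.018 0.0005 0.083
0.08 19 -0.015 0.017 0.002 0.0823
0.085 14 -0.015 0.011 -0.0003 0.0812
0.09 11 -0.007 0.01 0.0 0.0749
0.095 11 -0.008 0.012 0.0025 0.0695
0.1 12 -0.006 0.011 0.0023 0.0759
0.105 10 -0.006 0.01 -0.0001 0.0741
0.11 9 -0.006 0.012 0.0027 0.0703
0.115 15 -0.014 0.016 0.0011 0.0793
0.12 19 -0.014 0.018 0.0018 0.0788
0.125 17 -0.014 0.02 0.0014 0.082
0.13 23 -0.014 0.02 0.001 0.0831
0.135 18 -0.014 0.021 0.0022 0.0815
0.14 21 -0.015 0.02 0.0011 0.0802
0.145 18 -0.013 0.019 0.0033 0.0803
0.15 19 -0.014 0.02 0.0019 0.0812
0.155 19 -0.014 0.02 0.0014 0.0834
0.16 21 -0.013 0.019 0.0024 0.0824
```

```bash
cat > go.py <<'E'
import sys
from h import *
# usage: go.py x y z theta  -> turn & shift from current measured pose (tool down)
o=manip.get_obs(); T=M(o['tool_rot']); p=np.array(o['eef_pos'])
th=np.degrees(np.arctan2(T[1,0],T[0,0])); print('t',round(o['time_s'],2),'p',p.round(4),'theta',th.round(2),'tilt',T[:,2].round(4),'F',o['force'].round(2),'w',round(o['grip_width'],4),'q',o['joints'].round(2))
if len(sys.argv)>4:
    x,y,z,t=map(float,sys.argv[1:5]); b=np.radians(t)
    T2=np.array([[np.cos(b),np.sin(b),0],[np.sin(b),-np.cos(b),0],[0,0,-1]])
    print('turn',R.from_matrix(T.T@T2).as_rotvec(degrees=True).round(2),'shift',(T.T@(np.array([x,y,z])-p)*1000).round(1))
E
python3 go.py .45 -.05 .42 90;python3 go.py .5265 .3273 .42 171.2
```

```text
t 0.15 p [ 0.2304 -0.5806  0.222 ] theta 21.65 tilt [-5.0e-04  1.1e-03 -1.0e+00] F [-0.05 -0.27  0.14] w 0.0882 q [ 1.12  0.41 -0.01  1.6   0.01  1.13 -0.08]
turn [-6.000e-02 -4.000e-02 -6.835e+01] shift [ 399.8 -412.4 -197.5]
t 0.15 p [ 0.2304 -0.5806  0.222 ] theta 21.65 tilt [-5.0e-04  1.1e-03 -1.0e+00] F [-0.05 -0.27  0.14] w 0.0882 q [ 1.12  0.41 -0.01  1.6   0.01  1.13 -0.08]
turn [-3.0000e-02 -9.0000e-02 -1.4955e+02] shift [ 610.1 -734.9 -197.1]
```

Call:
servo_tool(series=[[0,0,0,0,0,-60,87.8],[0,0,-8,20,-20,-120,87.8],[0,0,-16,50,-50,-170,87.8],[0,0,-24,85,-90,-197,87.8],[0,0,-32,125,-130,-197,87.8],[0,0,-40,165,-170,-197,87.8],[0,0,-48,205,-210,-197,87.8],[0,0,-56,245,-250,-197,87.8],[0,0,-64,285,-292,-197,87.8],[0,0,-68,325,-334,-197,87.8],[0,0,-68,365,-375,-197,87.8],[0,0,-68,400,-412,-197,87.8]])

```text
time_s: 1.65
eef_pos: [0.4506, -0.0484, 0.4197]
tool_rot: [0.0, 0.709, 0.705, 0.0]
force: [-0.2, -0.7, -0.5]
grip_width: 0.0878
```

```bash
python3 go.py .5265 .3273 .36 171.2
python3 - <<'E'
from h import *
snap('wrist','pics/w1.png')
E
```

```text
t 1.65 p [ 0.4506 -0.0484  0.4197] theta 89.68 tilt [ 3.e-04 -3.e-04 -1.e+00] F [-0.2  -0.71 -0.5 ] w 0.0878 q [ 0.59  0.04 -0.6   1.63  0.02  1.49 -0.02]
turn [ 0.000e+00  3.000e-02 -8.152e+01] shift [376.1  73.8  59.6]
```

View pics/w1.png

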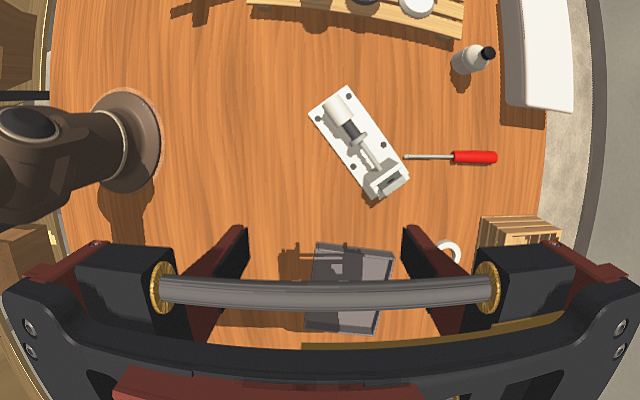

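Three forks, in the scene picture: (378,152) standing by the base with a crossbar of about 137 mm; (487,250) by the vise at about 133 mm; and (411,195) hung on the rack's two pegs at about 109 mm. The last is the smallest and matches the 110 mm given. I'll approach it and confirm in a close crop.

Call:
servo_tool(series=[[0,0,-8,30,6,0,87.8],[0,0,-16,62,12,0,87.8],[0,0,-24,95,18,0,87.8],[0,0,-32,127,24,0,87.8],[0,0,-40,160,30,0,87.8],[0,0,-48,190,36,0,87.8],[0,0,-56,220,42,0,87.8],[0,0,-64,250,48,10,87.8],[0,0,-72,250,54,20,87.8],[0,0,-81.5,250,60,30,87.8],[0,0,-81.5,250,70,40,87.8],[0,0,-81.5,250,74,60,87.8]])

```text
time_s: 3.2
eef_pos: [0.527, 0.1987, 0.3592]
tool_rot: [0.0, 0.08, 0.997, 0.0]
force: [-0.1, 0.5, -0.4]
grip_width: 0.0879
```

```bash
python3 go.py .5265 .3273 .30 171.2
python3 - <<'E'
from h import *
snap('wrist','pics/w2.png')
a,_,_=load('pics/scene0.png')
cs=[cv2.resize(a[y-35:y+35,x-30:x+30],(240,280),interpolation=cv2.INTER_CUBIC) for x,y in((378,152),(411,200),(487,250))]
cv2.imwrite('pics/forks.png',np.hstack(cs))
E
```

```text
t 3.2 p [0.527  0.1987 0.3592] theta 170.84 tilt [ 6.e-04  3.e-04 -1.e+00] F [-0.05  0.53 -0.42] w 0.0879 q [ 0.24  0.35 -0.93  1.5   0.28  1.43  0.72]
turn [ 0.03  0.03 -0.36] shift [ 21.  126.8  59.3]
```

View pics/w2.png

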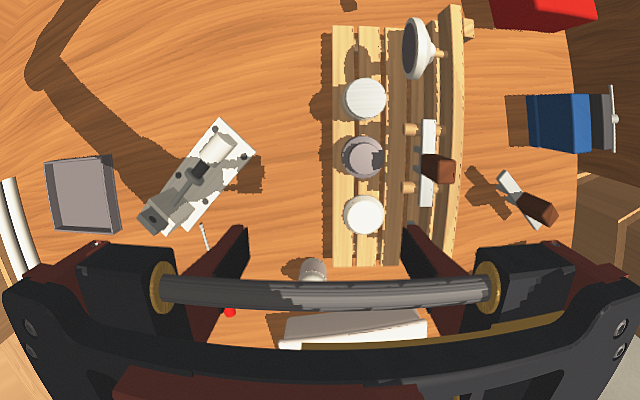

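View pics/forks.png

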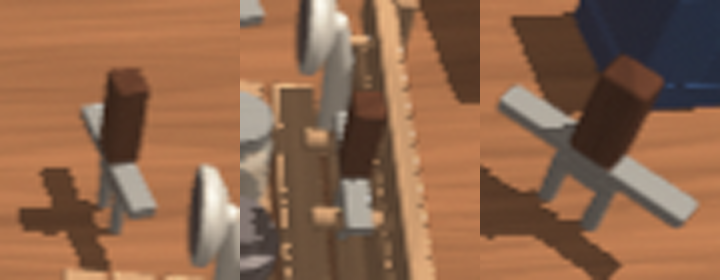

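```bash
cat >> cloud.py <<'E'
def wcloud(f):
    im,d,cp=load(f); v,u=np.mgrid[0:400,0:640]; ff=200/np.tan(np.radians(cp['fov_y']/2))
    x=(u-cp['cx'])/ff;y=(v-cp['cy'])/ff; r=np.hypot(x,y)+1e-12; t=np.tan(r)/r
    c=np.stack([x*t*d,-y*t*d,-d],-1); P=c@M(cp['rotation']).T+cp['origin']; P[d==0]=np.nan
    return im,P
E
python3 - <<'E'
from cloud import *
im,P=wcloud('pics/w2.png'); X,Y,Z=P[...,0],P[...,1],P[...,2]
hsv=cv2.cvtColor(im,cv2.COLOR_BGR2HSV)
box=lambda a,b,c,d:(X>a)&(X<b)&(Y>c)&(Y<d)
for n,m in (('handletop',box(.4,.65,.28,.38)&(Z>.215)&(Z<.235)),('cross',box(.44,.61,.28,.38)&(hsv[...,1]<60)&(hsv[...,2]>130)&(Z>.155)&(Z<.17)),
  ('rail',box(.2,.8,.3,.45)&(Z>.165)&(Z<.175)&(hsv[...,1]>80)),('linktop',box(.5,.6,-.13,-.03)&(Z>.13)&(Z<.14))):
    if m.sum()>3: print(n,m.sum(),rect(P,m),np.nanmedian(Z[m]))
E
```

```text
handletop 502 ((527.7958374023438, 324.37335205078125), (21.763158798217773, 25.990577697753906), 79.14974212646484) 0.2225521772154625
cross 815 ((528.0018310546875, 323.9966735839844), (18.736953735351562, 109.02674865722656), 80.85871887207031) 0.16092357023847603
rail 3225 ((490.8714294433594, 351.7786865234375), (60.155948638916016, 325.437255859375), 77.90003204345703) 0.1698856020958277
linktop 218 ((554.2099609375, -76.75550079345703), (40.241912841796875, 13.764105796813965), 34.051456451416016) 0.13621382337905805
```

```bash
python3 go.py .527 .3258 .178 171.0
```

```text
t 3.25 p [0.5263 0.1979 0.3562] theta 170.85 tilt [-0.0029 -0.001  -1.    ] F [ 0.42  0.11 -1.56] w 0.0878 q [ 0.24  0.35 -0.92  1.5   0.28  1.43  0.72]
turn [-0.08 -0.15 -0.15] shift [ 19.2 126.6 178.1]
```

Call:
servo_tool(series=[[0,0,-0.1,5,30,10,70],[0,0,-0.1,12,65,20,70],[0,0,-0.1,20,100,40,70],[0,0,-0.1,20,127,60,70],[0,0,-0.1,20,127,75,70],[0,0,-0.1,20,127,90,70],[0,0,-0.1,20,127,90,70],[0,0,-0.1,20,127,90,70]])

```text
time_s: 4.25
eef_pos: [0.5262, 0.3269, 0.2704]
tool_rot: [0.0, 0.077, 0.997, 0.0]
force: [-0.9, 1.9, 0.5]
grip_width: 0.0702
```

```bash
python3 go.py .527 .3258 .178 171.0
python3 - <<'E'
from h import *
snap('wrist','pics/w3.png')
E
```

```text
t 4.25 p [0.5262 0.3269 0.2704] theta 171.14 tilt [ 9.e-04  1.e-04 -1.e+00] F [-0.9   1.91  0.46] w 0.0702 q [-0.03  0.51 -0.89  1.51  0.4   1.32  0.45]
turn [0.02 0.05 0.14] shift [-0.8 -1.  92.4]
```

View pics/w3.png

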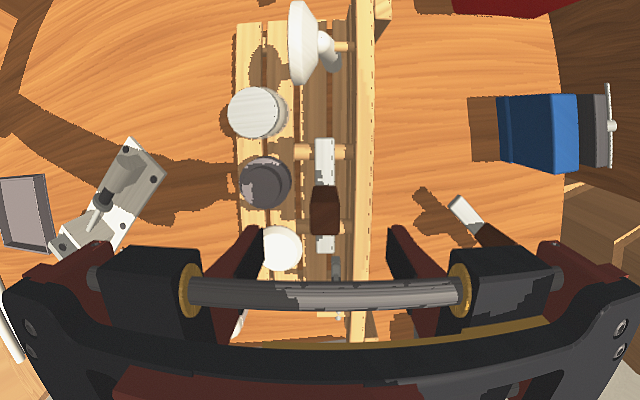

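Call:
servo_tool(series=[[0,0,0,-0.5,-1,30,70],[0,0,0,-0.5,-1,60,70],[0,0,0,-0.5,-1,80,70],[0,0,0,-0.5,-1,92,70],[0,0,0,-0.5,-1,92,70],[0,0,0,-0.5,-1,92,70]], grip_force=20)

```text
time_s: 5.05
eef_pos: [0.5264, 0.3271, 0.1786]
tool_rot: [0.001, 0.076, 0.997, 0.0]
force: [-0.1, 0.2, -0.1]
grip_width: 0.0701
```

```bash
python3 go.py .527 .3258 .178 171.0
python3 - <<'E'
from h import *
snap('wrist','pics/w4.png')
E
```

```text
t 5.05 p [0.5264 0.3271 0.1786] theta 171.25 tilt [ 1.1e-03  8.0e-04 -1.0e+00] F [-0.07  0.22 -0.14] w 0.0701 q [-0.05  0.59 -0.85  1.62  0.47  1.15  0.4 ]
turn [0.06 0.06 0.25] shift [-0.8 -1.2  0.6]
```

View pics/w4.png

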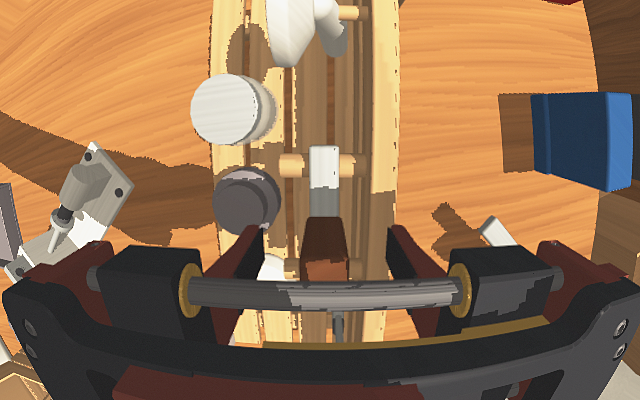

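Handle at (325,255), midway between the finger tips (252 and 398). Close gently, then firm.

Call:
servo_tool(series=[[0,0,0.25,0,0,0,30],[0,0,0.25,0,0,0,20],[0,0,0.25,0,0,0,10],[0,0,0.25,0,0,0,10],[0,0,0.25,0,0,0,10],[0,0,0.25,0,0,0,10],[0,0,0.25,0,0,0,10]], grip_force=15)

```text
time_s: 5.98
eef_pos: [0.526, 0.3266, 0.1776]
tool_rot: [-0.0, 0.078, 0.997, -0.0]
force: [-0.1, 0.5, 0.8]
grip_width: 0.0223
```

```bash
python3 go.py .527 .3258 .178 171.0
```

```text
t 5.97 p [0.526  0.3266 0.1776] theta 171.0 tilt [-0. -0. -1.] F [-0.13  0.54  0.76] w 0.0223 q [-0.05  0.59 -0.85  1.62  0.47  1.15  0.39]
turn [-0. -0. -0.] shift [-1.1 -0.6 -0.4]
```

Call:
servo_tool(series=[[0,0,0,0,0,0,10],[0,0,0,0,0,0,10],[0,0,0,0,0,-15,10],[0,0,0,0,0,-35,10],[0,0,0,0,0,-60,10],[0,0,0,0,0,-85,10],[0,0,0,0,0,-110,10],[0,0,0,0,0,-110,10],[0,0,0,0,0,-110,10]], grip_force=55)

```text
time_s: 7.1
eef_pos: [0.5258, 0.3263, 0.2873]
tool_rot: [-0.0, 0.078, 0.997, -0.0]
force: [0.2, -0.3, -2.9]
grip_width: 0.0217
```

```bash
python3 go.py .502 -.006 .28 36.3
python3 - <<'E'
from h import *
snap('scene','pics/s5.png');snap('wrist','pics/w5.png');snap('top','pics/t5.png')
E
```

```text
t 7.1 p [0.5258 0.3263 0.2873] theta 171.0 tilt [-1.e-04 -5.e-04 -1.e+00] F [ 0.2  -0.26 -2.85] w 0.0217 q [-0.03  0.5  -0.9   1.48  0.39  1.35  0.46]
turn [-1.000e-02  4.000e-02  1.347e+02] shift [ -28.5 -332.     7.5]
```

View pics/s5.png

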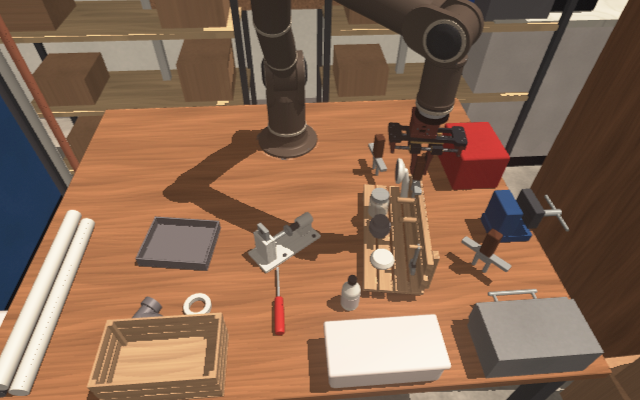

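Call:
servo_tool(series=[[0,0,4,0,-20,0,10],[0,0,12,0,-50,0,10],[0,0,22,0,-85,0,10],[0,0,32,-5,-120,0,10],[0,0,42,-10,-155,0,10],[0,0,52,-15,-190,0,10],[0,0,62,-15,-225,0,10],[0,0,72,-20,-260,0,10],[0,0,82,-30,-290,0,10],[0,0,92,-40,-320,0,10],[0,0,102,-48,-340,0,10],[0,0,112,-48,-350,0,10]])

```text
time_s: 8.75
eef_pos: [0.518, -0.0293, 0.2873]
tool_rot: [-0.0, 0.873, 0.487, -0.0]
force: [1.0, -0.0, -1.2]
grip_width: 0.0214
```

```bash
python3 go.py .5188 -.0289 .24 36.3
```

```text
t 8.75 p [ 0.518  -0.0293  0.2873] theta 58.33 tilt [-6.e-04 -3.e-04 -1.e+00] F [ 1.   -0.02 -1.18] w 0.0214 q [ 0.37  0.22 -0.48  1.74  0.11  1.22 -0.69]
turn [-1.000e-02  4.000e-02  2.203e+01] shift [ 0.8  0.5 47.3]
```

Call:
servo_tool(series=[[0,0,10,1,0,0,10],[0,0,20,1,0,20,10],[0,0,22,1,0,47,10],[0,0,22,1,0,47,10],[0,0,22,1,0,47,10]])

```text
time_s: 9.38
eef_pos: [0.5192, -0.0262, 0.2415]
tool_rot: [0.0, 0.948, 0.317, 0.0]
force: [0.5, 0.4, -2.9]
grip_width: 0.0216
```

```bash
python3 go.py .5188 -.0289 .24 36.3;  python3 - <<'E'
from h import *
snap('scene','pics/s6.png');snap('wrist','pics/w6.png');
a=load('pics/s6.png')[0]; cv2.imwrite('pics/s6c.png',cv2.resize(a[110:290,200:380],None,fx=3.3,fy=3.3,interpolation=cv2.INTER_CUBIC))
E
```

```text
t 9.38 p [ 0.5192 -0.0262  0.2415] theta 36.96 tilt [ 7.e-04 -0.e+00 -1.e+00] F [ 0.48  0.39 -2.87] w 0.0216 q [ 0.32  0.25 -0.43  1.8   0.12  1.12 -1.08]
turn [ 0.03 -0.03  0.66] shift [-2.   1.9  1.5]
```

View pics/s6c.png

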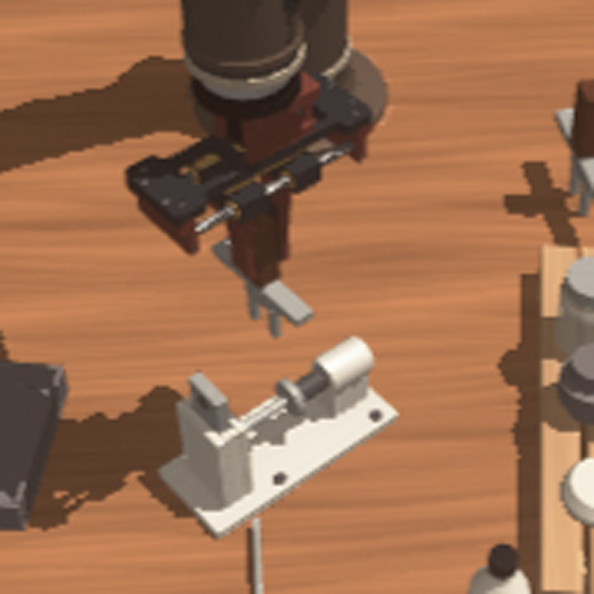

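View pics/w6.png

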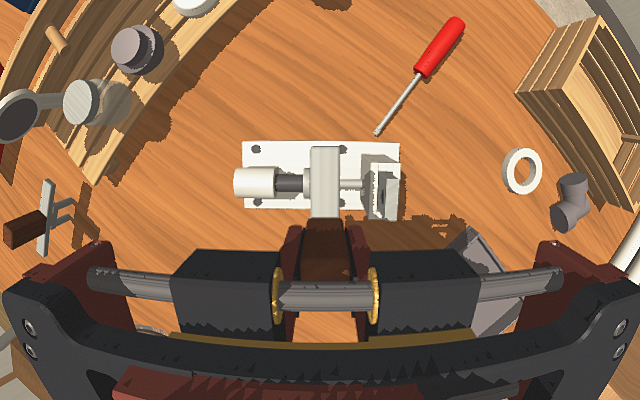

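```bash
cat > meas.py <<'E'
from cloud import *
import sys
f=sys.argv[1]; th=np.radians(float(sys.argv[2]) if len(sys.argv)>2 else 36.3)
im,P=wcloud(f); X,Y,Z=P[...,0],P[...,1],P[...,2]
o=manip.get_obs(); T=M(o['tool_rot']); p=np.array(o['eef_pos']); print('tcp',p.round(4),'theta',np.degrees(np.arctan2(T[1,0],T[0,0])).round(2))
ex=np.array([np.cos(th),np.sin(th)]);ey=np.array([-ex[1],ex[0]]);L=np.array([.5531,-.0756])
u=(P[...,:2]-L)@ex;w=(P[...,:2]-L)@ey
hsv=cv2.cvtColor(im,cv2.COLOR_BGR2HSV); grey=hsv[...,1]<70
tcp=np.array([(p[:2]-L)@ex,(p[:2]-L)@ey]); print('tcp uw',tcp.round(4))
zc=p[2]-.0746+.058
def st(n,m):
    if m.sum()>5: print(n,m.sum(),'u %.4f..%.4f med %.4f'%(*np.nanpercentile(u[m],[1,99]),np.nanmedian(u[m])),'w %.4f..%.4f med %.4f'%(*np.nanpercentile(w[m],[1,99]),np.nanmedian(w[m])),'z %.4f..%.4f'%(np.nanmin(Z[m]),np.nanmax(Z[m])), cv2.minAreaRect((np.stack([u[m],w[m]],1)*1000).astype(np.float32))[2])
    else: print(n,'few',m.sum())
st('cross top',grey&(abs(Z-zc)<.005)&(abs(u-tcp[0])<.08)&(abs(w-tcp[1])<.03))
st('link',grey&(Z>.125)&(Z<.175)&(abs(w)<.025)&(abs(u)<.04))
st('socket',grey&(Z>.095)&(Z<.105)&(abs(w)<.03)&(abs(u)<.05))
st('barrel',grey&(Z>.05)&(Z<.09)&(w>.125)&(w<.17)&(abs(u)<.03))
st('collar',grey&(Z>.05)&(Z<.09)&(w>.068)&(w<.112)&(abs(u)>.008)&(abs(u)<.025))
st('rod',grey&(Z>.05)&(Z<.075)&(w>.03)&(w<.068)&(abs(u)<.012))
st('plate',grey&(Z>.008)&(Z<.02)&(w>-.06)&(w<.19)&(abs(u)<.07))
E
python3 meas.py pics/w6.png
```

```text
tcp [ 0.5197 -0.0259  0.2418] theta 36.98
tcp uw [0.0025 0.0598]
cross top 2144 u 0.0122..0.0548 med 0.0344 w 0.0504..0.0678 med 0.0592 z 0.2218..0.2287 1.1828597784042358
link 644 u -0.0188..0.0202 med 0.0019 w -0.0079..0.0038 med -0.0012 z 0.1251..0.1386 0.6415625810623169
socket 879 u -0.0282..0.0301 med 0.0119 w -0.0173..0.0137 med 0.0063 z 0.0952..0.1049 0.2601800858974457
barrel 925 u -0.0151..0.0184 med 0.0042 w 0.1255..0.1599 med 0.1422 z 0.0598..0.0812 89.7925796508789
collar 234 u -0.0176..0.0175 med 0.0095 w 0.0754..0.1110 med 0.0823 z 0.0594..0.0787 2.309601068496704
rod 91 u -0.0040..0.0049 med 0.0012 w 0.0300..0.0413 med 0.0357 z 0.0594..0.0682 0.364033967256546
plate 4742 u -0.0429..0.0589 med 0.0216 w -0.0335..0.1643 med 0.0900 z 0.0082..0.0199 0.8243668675422668
```

Call:
servo_tool(series=[[0,0,0.4,1,0,20,10],[0,0,0.4,1,0,45,10],[0,0,0.4,1,0,65,10],[0,0,0.4,1,0,75,10],[0,0,0.4,1,0,75,10]])

```text
time_s: 10.1
eef_pos: [0.52, -0.0252, 0.1658]
tool_rot: [-0.0, 0.949, 0.314, -0.0]
force: [-0.2, -0.2, -2.2]
grip_width: 0.0217
```

```bash
python3 - <<'E'
from h import *
snap('scene','pics/s7.png');snap('wrist','pics/w7.png');
a=load('pics/s7.png')[0]; cv2.imwrite('pics/s7c.png',cv2.resize(a[140:280,220:360],None,fx=4.2,fy=4.2,interpolation=cv2.INTER_CUBIC))
E
python3 meas.py pics/w7.png 36.5
```

```text
tcp [ 0.5206 -0.0251  0.1665] theta 36.6
tcp uw [0.0039 0.06  ]
cross top 2175 u 0.0136..0.0562 med 0.0356 w 0.0502..0.0679 med 0.0593 z 0.1459..0.1549 89.797607421875
link 1092 u -0.0157..0.0206 med 0.0038 w -0.0078..0.0043 med -0.0005 z 0.1250..0.1383 89.64009094238281
socket 1456 u -0.0284..0.0303 med 0.0125 w -0.0167..0.0136 med 0.0063 z 0.0950..0.1049 88.6150131225586
barrel 1405 u -0.0138..0.0185 med 0.0054 w 0.1255..0.1595 med 0.1419 z 0.0614..0.0808 1.1228322982788086
collar 385 u -0.0143..0.0186 med 0.0101 w 0.0745..0.1113 med 0.0812 z 0.0597..0.0791 89.74020385742188
rod 196 u -0.0036..0.0053 med 0.0015 w 0.0302..0.0453 med 0.0380 z 0.0606..0.0678 89.00495147705078
plate 6899 u -0.0423..0.0600 med 0.0225 w -0.0335..0.1639 med 0.0884 z 0.0080..0.0200 0.2997255027294159
```

View pics/s7c.png

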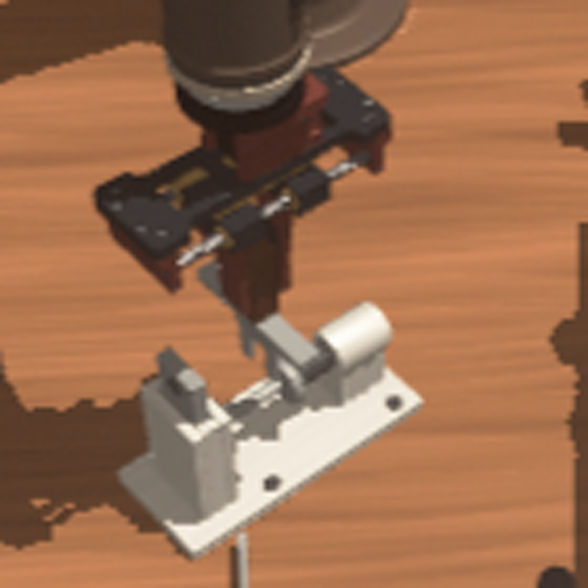

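View pics/w7.png

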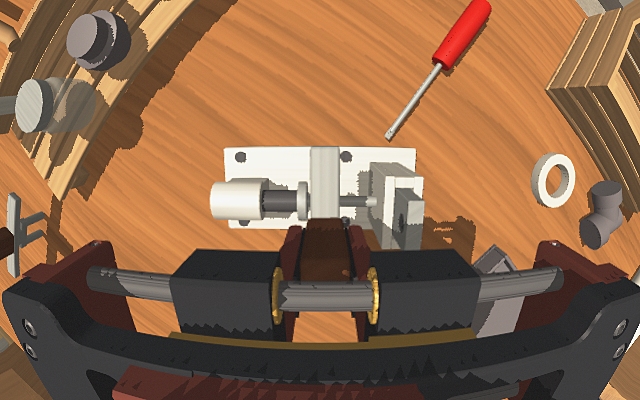

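Call:
servo_tool(series=[[0,0,0,0,0,12,10],[0,0,0,0,0,22,10],[0,0,0,0,0,32,10],[0,0,0,0,0,42,10],[0,0,0,0,0,50,10],[0,0,0,0,0,50,10]])

```text
time_s: 10.95
eef_pos: [0.5195, -0.0251, 0.1149]
tool_rot: [-0.0, 0.949, 0.314, -0.001]
force: [-0.2, -0.7, -1.6]
grip_width: 0.0215
```

```bash
python3 - <<'E'
from h import *
snap('scene','pics/s8.png');snap('wrist','pics/w8.png');
a=load('pics/s8.png')[0]; cv2.imwrite('pics/s8c.png',cv2.resize(a[140:280,220:360],None,fx=4.2,fy=4.2,interpolation=cv2.INTER_CUBIC))
E
python3 meas.py pics/w8.png 36.5; python3 go.py
```

```text
tcp [ 0.5201 -0.0251  0.1157] theta 36.6
tcp uw [0.0035 0.0602]
cross top 2167 u 0.0132..0.0558 med 0.0349 w 0.0506..0.0682 med 0.0596 z 0.0945..0.1040 89.83820343017578
link 839 u 0.0042..0.0207 med 0.0148 w -0.0078..0.0042 med -0.0000 z 0.1250..0.1382 0.26750192046165466
socket 1764 u -0.0085..0.0304 med 0.0198 w -0.0168..0.0135 med 0.0053 z 0.0950..0.1050 89.40137481689453
barrel 1979 u -0.0130..0.0187 med 0.0064 w 0.1254..0.1597 med 0.1417 z 0.0601..0.0804 0.33416226506233215
collar 531 u 0.0080..0.0181 med 0.0104 w 0.0747..0.1114 med 0.0825 z 0.0507..0.0783 0.6812005043029785
rod 309 u -0.0039..0.0056 med 0.0020 w 0.0301..0.0481 med 0.0387 z 0.0614..0.0679 89.67920684814453
plate 9105 u -0.0419..0.0607 med 0.0248 w -0.0332..0.1635 med 0.0850 z 0.0081..0.0199 0.3726569414138794
t 11.05 p [ 0.5201 -0.0251  0.1157] theta 36.6 tilt [ 1.e-04  0.e+00 -1.e+00] F [-0.   -0.81 -3.08] w 0.0219 q [ 0.28  0.39 -0.41  1.94  0.2   0.85 -1.17]
```

View pics/s8c.png

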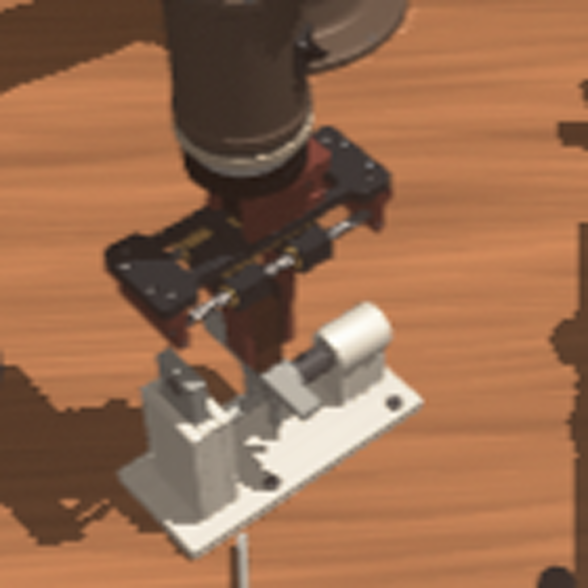

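View pics/w8.png

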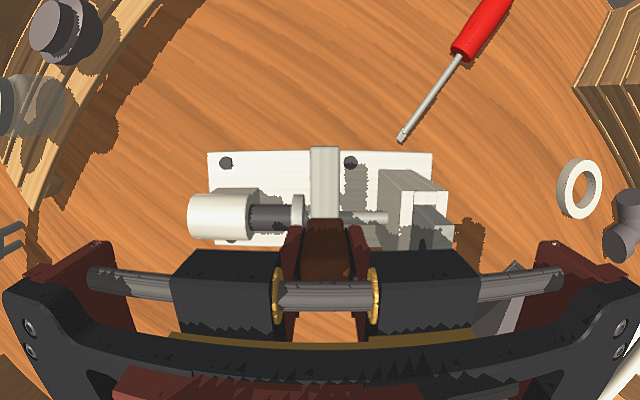

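Call:
servo_tool(series=[[0,0,0,0,-4,0,10],[0,0,0,0,-8,0,10],[0,0,0,0,-12,0,10],[0,0,0,0,-16,0,10],[0,0,0,0,-20,0,10],[0,0,0,0,-20,0,10]])

```text
time_s: 11.8
eef_pos: [0.5082, -0.0091, 0.1159]
tool_rot: [0.0, 0.949, 0.314, 0.0]
force: [3.0, -3.3, -2.2]
grip_width: 0.0221
```

```bash
python3 go.py;  python3 - <<'E'
from h import *
snap('wrist','pics/w9.png');
E
python3 meas.py pics/w9.png 36.5
```

```text
t 11.8 p [ 0.5082 -0.0091  0.1159] theta 36.61 tilt [ 7.e-04 -3.e-04 -1.e+00] F [ 3.02 -3.31 -2.19] w 0.0221 q [ 0.26  0.37 -0.42  1.97  0.2   0.84 -1.2 ]
tcp [ 0.5083 -0.0091  0.1159] theta 36.6
tcp uw [0.0035 0.0801]
cross top 2164 u 0.0134..0.0559 med 0.0351 w 0.0704..0.0879 med 0.0794 z 0.0951..0.1043 89.03315734863281
link 1106 u -0.0052..0.0206 med 0.0110 w -0.0064..0.0056 med 0.0008 z 0.1251..0.1382 89.04767608642578
socket 1642 u -0.0087..0.0304 med 0.0197 w -0.0167..0.0136 med 0.0060 z 0.0950..0.1050 0.12782032787799835
barrel 2140 u -0.0130..0.0187 med 0.0065 w 0.1253..0.1595 med 0.1418 z 0.0601..0.0810 89.81836700439453
collar 232 u 0.0080..0.0178 med 0.0100 w 0.0897..0.1117 med 0.0995 z 0.0605..0.0777 1.52224862575531
rod 646 u -0.0038..0.0055 med 0.0018 w 0.0304..0.0672 med 0.0488 z 0.0611..0.0680 89.9424819946289
plate 9408 u -0.0421..0.0590 med 0.0234 w -0.0324..0.1636 med 0.0539 z 0.0080..0.0200 89.9382095336914
```

View pics/w9.png

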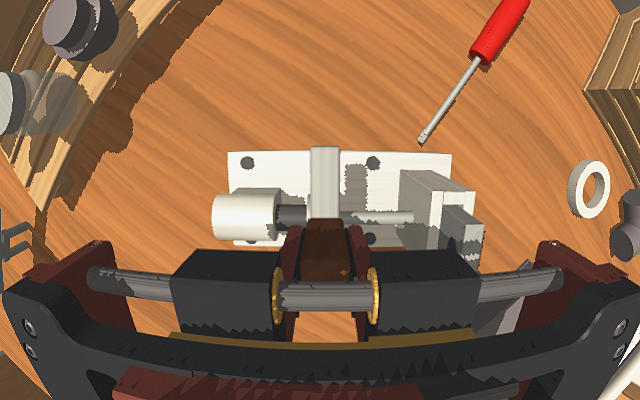

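Call:
servo_tool(series=[[0,0,0,0,-3,0,10],[0,0,0,0,-6,0,10],[0,0,0,0,-9,0,10],[0,0,0,0,-12,0,10],[0,0,0,0,-15,0,10],[0,0,0,0,-15,0,10],[0,0,0,0,-15,0,10]])

```text
time_s: 12.72
eef_pos: [0.4995, 0.0028, 0.1158]
tool_rot: [0.0, 0.949, 0.314, 0.0]
force: [3.5, -3.8, 0.2]
grip_width: 0.0216
```

```bash
python3 go.py;  python3 - <<'E'
from h import *
snap('wrist','pics/w10.png');
E
python3 meas.py pics/w10.png 36.5
```

```text
t 12.72 p [0.4995 0.0028 0.1158] theta 36.59 tilt [ 6.e-04 -1.e-04 -1.e+00] F [ 3.51 -3.77  0.16] w 0.0216 q [ 0.24  0.36 -0.42  1.99  0.2   0.83 -1.22]
tcp [0.4994 0.0029 0.1158] theta 36.59
tcp uw [0.0035 0.095 ]
cross top 2160 u 0.0133..0.0560 med 0.0351 w 0.0852..0.1028 med 0.0942 z 0.0954..0.1042 1.0656812191009521
link 3005 u -0.0184..0.0207 med 0.0105 w -0.0052..0.0066 med 0.0051 z 0.1250..0.1677 0.47630032896995544
socket 1497 u -0.0108..0.0305 med 0.0201 w -0.0165..0.0137 med 0.0068 z 0.0950..0.1050 0.03802317753434181
barrel 2254 u -0.0128..0.0188 med 0.0066 w 0.1253..0.1597 med 0.1419 z 0.0572..0.0814 89.81942749023438
collar 101 u 0.0082..0.0184 med 0.0105 w 0.1045..0.1116 med 0.1060 z 0.0605..0.0779 1.330798625946045
rod 647 u -0.0040..0.0054 med 0.0017 w 0.0305..0.0675 med 0.0492 z 0.0614..0.0681 89.30235290527344
plate 9639 u -0.0419..0.0587 med 0.0225 w -0.0320..0.1640 med 0.0537 z 0.0081..0.0198 0.8698363304138184
```

View pics/w10.png

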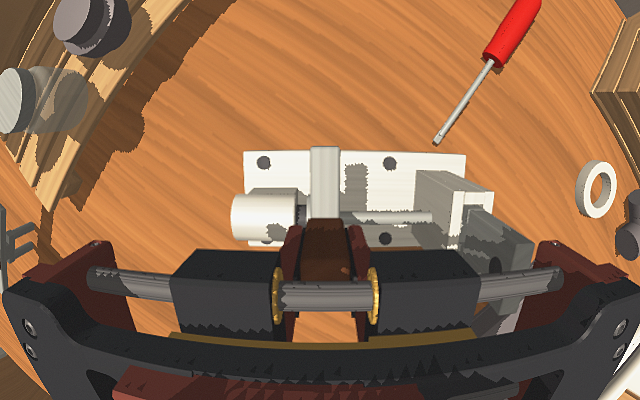

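Call:
servo_tool(series=[[0,0,0,0,6,0,10],[0,0,0,0,12,0,10],[0,0,0,0,18,0,10],[0,0,0,0,24,0,10],[0,0,0,0,30,0,10],[0,0,0,0,33,0,10],[0,0,0,0,33,-15,10],[0,0,0,0,33,-35,10],[0,0,0,0,33,-60,10],[0,0,0,0,33,-90,10],[0,0,0,0,33,-130,10],[0,0,0,0,33,-172,10]])

```text
time_s: 14.28
eef_pos: [0.5181, -0.0229, 0.2898]
tool_rot: [-0.0, 0.949, 0.314, 0.0]
force: [0.3, -0.1, -3.0]
grip_width: 0.0218
```

```bash
python3 go.py .526 .3266 .29 171;  python3 - <<'E'
from h import *
snap('wrist','pics/w11.png');
E
python3 meas.py pics/w11.png 36.5
```

```text
t 14.28 p [ 0.5181 -0.0229  0.2898] theta 36.65 tilt [-1.e-04  3.e-04 -1.e+00] F [ 0.27 -0.1  -2.98] w 0.0218 q [ 0.33  0.21 -0.44  1.73  0.09  1.22 -1.07]
turn [ 0.0000e+00 -2.0000e-02 -1.3435e+02] shift [ 2.150e+02 -2.757e+02 -1.000e-01]
tcp [ 0.5205 -0.0226  0.2956] theta 36.65
tcp uw [0.0054 0.062 ]
cross top 306 u 0.0138..0.0543 med 0.0334 w 0.0543..0.0700 med 0.0619 z 0.2740..0.2788 88.53338623046875
link 809 u -0.0186..0.0206 med 0.0028 w -0.0082..0.0044 med 0.0007 z 0.1251..0.1676 89.41880798339844
socket 596 u -0.0283..0.0302 med 0.0144 w -0.0173..0.0131 med 0.0068 z 0.0952..0.1041 89.68169403076172
barrel 723 u -0.0147..0.0184 med 0.0038 w 0.1254..0.1596 med 0.1424 z 0.0637..0.0811 0.5328403115272522
collar 70 u -0.0135..0.0126 med 0.0091 w 0.0813..0.1110 med 0.0951 z 0.0630..0.0785 4.7998480796813965
rod 76 u -0.0030..0.0057 med 0.0013 w 0.0310..0.0426 med 0.0374 z 0.0610..0.0677 0.48689231276512146
plate 3902 u -0.0438..0.0588 med 0.0217 w -0.0334..0.1642 med 0.0913 z 0.0081..0.0199 0.23357515037059784
```

View pics/w11.png

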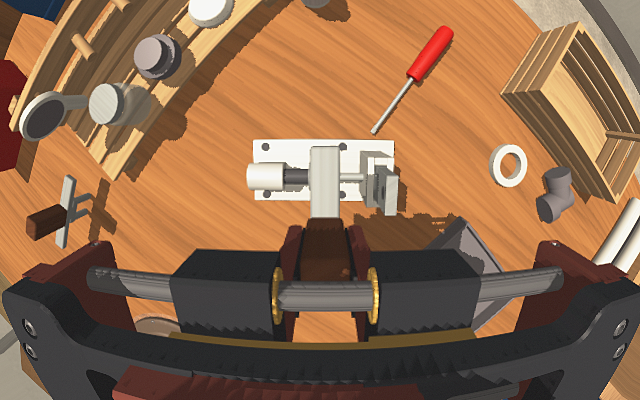

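Call:
servo_tool(series=[[0,0,-10,5,-6,0,10],[0,0,-20,15,-20,0,10],[0,0,-30,32,-42,0,10],[0,0,-40,50,-65,0,10],[0,0,-50,67,-87,0,10],[0,0,-60,85,-110,0,10],[0,0,-70,102,-132,0,10],[0,0,-80,120,-155,0,10],[0,0,-90,137,-177,0,10],[0,0,-100,152,-195,0,10],[0,0,-110,165,-210,0,10],[0,0,-120,170,-218,0,10]])

```text
time_s: 15.82
eef_pos: [0.5245, 0.2544, 0.2884]
tool_rot: [-0.0, 0.199, 0.98, 0.0]
force: [-0.7, -0.7, -1.3]
grip_width: 0.0216
```

```bash
python3 go.py .526 .3266 .29 171
```

```text
t 15.82 p [0.5245 0.2544 0.2884] theta 157.04 tilt [ 0.e+00  4.e-04 -1.e+00] F [-0.73 -0.66 -1.27] w 0.0216 q [ 0.11  0.42 -0.89  1.57  0.34  1.31  0.35]
turn [ 2.000e-02 -1.000e-02 -1.396e+01] shift [26.8 67.1 -1.6]
```

Call:
servo_tool(series=[[0,0,-7,5,12,0,10],[0,0,-14,12,30,0,10],[0,0,-14,20,50,0,10],[0,0,-14,27,67,0,10],[0,0,-14,27,67,0,10],[0,0,-14,27,67,0,10]])

```text
time_s: 16.58
eef_pos: [0.5271, 0.3244, 0.2879]
tool_rot: [0.0, 0.082, 0.997, -0.0]
force: [-0.4, 0.6, -3.5]
grip_width: 0.0215
```

```bash
python3 go.py .526 .3266 .178 171;python3 - <<'E'
from cloud import *
snap('wrist','pics/w12.png');
im,P=wcloud('pics/w12.png'); X,Y,Z=P[...,0],P[...,1],P[...,2]
hsv=cv2.cvtColor(im,cv2.COLOR_BGR2HSV)
box=lambda a,b,c,d:(X>a)&(X<b)&(Y>c)&(Y<d)
m=box(.4,.62,.28,.38)&(hsv[...,1]<60)&(Z>.25)&(Z<.29)
print(m.sum(),rect(P,m),np.nanmedian(Z[m]), 'xmin/max',X[m].min(),X[m].max())
E
```

```text
t 16.57 p [0.5271 0.3244 0.2879] theta 170.59 tilt [ 2.e-04 -8.e-04 -1.e+00] F [-0.37  0.62 -3.51] w 0.0215 q [-0.01  0.51 -0.92  1.48  0.41  1.36  0.45]
turn [-0.04  0.02 -0.41] shift [  1.4   2.1 109.9]
2114 ((495.5101318359375, 322.83673095703125), (27.970300674438477, 43.11396026611328), 81.1420669555664) 0.27127853109686806 xmin/max 0.47408522784520757 0.5184219708764302
```

View pics/w12.png

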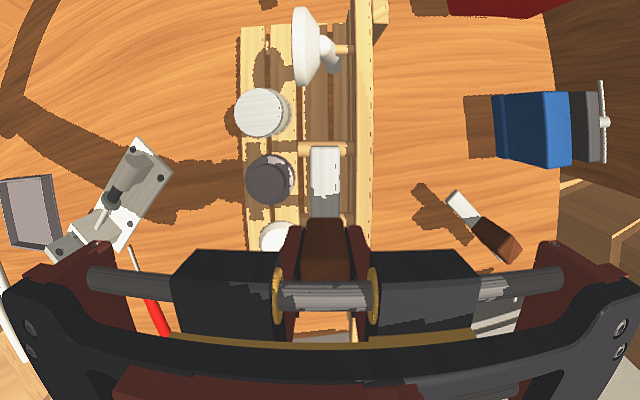

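Call:
servo_tool(series=[[0,0,-0.4,1,2,20,10],[0,0,-0.4,1,2,45,10],[0,0,-0.4,1,2,65,10],[0,0,-0.4,1,2,80,10],[0,0,-0.4,1,2,92,10],[0,0,-0.4,1,2,101,10],[0,0,-0.4,1,2,107,10],[0,0,-0.4,1,2,109,10],[0,0,-0.4,1,2,109,10]])

```text
time_s: 17.75
eef_pos: [0.5266, 0.3273, 0.1789]
tool_rot: [0.0, 0.079, 0.997, 0.0]
force: [-0.3, -0.0, -2.4]
grip_width: 0.0218
```

```bash
python3 go.py .526 .3266 .1776 171
```

```text
t 17.75 p [0.5266 0.3273 0.1789] theta 171.0 tilt [ 4.e-04  2.e-04 -1.e+00] F [-0.27 -0.03 -2.36] w 0.0218 q [-0.04  0.59 -0.88  1.62  0.49  1.16  0.38]
turn [ 0.02  0.02 -0.  ] shift [ 0.5 -0.8  1.3]
```

Lower the last bit until the force shows the pegs carrying it, then open.

Call:
servo_tool(series=[[0,0,0,0,-0.5,0.7,10],[0,0,0,0,-0.5,1.3,10],[0,0,0,0,-0.5,1.5,10],[0,0,0,0,-0.5,1.5,10]], grip_force=20)

```text
time_s: 18.25
eef_pos: [0.5265, 0.3267, 0.1776]
tool_rot: [0.0, 0.079, 0.997, 0.0]
force: [-1.4, -1.2, 3.2]
grip_width: 0.0217
```

```bash
python3 go.py .526 .3266 .1776 171
```

```text
t 18.25 p [0.5265 0.3267 0.1776] theta 170.99 tilt [ 5.e-04 -0.e+00 -1.e+00] F [-1.45 -1.17  3.15] w 0.0217 q [-0.04  0.6  -0.87  1.62  0.49  1.16  0.38]
turn [ 0.    0.03 -0.01] shift [ 0.5 -0.2 -0. ]
```

Call:
servo_tool(series=[[0,0,0,0,0,0,26],[0,0,0,0,0,0,34],[0,0,0,0,0,0,50],[0,0,0,0,0,0,60],[0,0,0,0,0,-15,60],[0,0,0,0,0,-40,60],[0,0,0,0,0,-75,60],[0,0,0,0,0,-110,60],[0,0,0,0,-40,-110,60],[0,0,0,0,-90,-110,60],[0,0,0,0,-130,-110,60],[0,0,0,0,-130,-110,60]])

```text
time_s: 19.75
eef_pos: [0.5066, 0.1951, 0.2881]
tool_rot: [0.001, 0.081, 0.997, -0.001]
force: [0.4, 0.5, -0.3]
grip_width: 0.0604
```

```bash
python3 go.py .5531 -.0756 .28 36.5;python3 - <<'E'
from cloud import *
snap('wrist','pics/w13.png');
im,P=wcloud('pics/w13.png'); X,Y,Z=P[...,0],P[...,1],P[...,2]
hsv=cv2.cvtColor(im,cv2.COLOR_BGR2HSV)
box=lambda a,b,c,d:(X>a)&(X<b)&(Y>c)&(Y<d)
for n,m in (('handletop',box(.4,.65,.28,.38)&(Z>.215)&(Z<.235)),('cross',box(.44,.61,.28,.38)&(hsv[...,1]<60)&(hsv[...,2]>130)&(Z>.155)&(Z<.17))):
    if m.sum()>3: print(n,m.sum(),rect(P,m),np.nanmedian(Z[m]))
E
```

```text
t 19.75 p [0.5066 0.1951 0.2881] theta 170.72 tilt [ 0.0014 -0.002  -1.    ] F [ 0.36  0.49 -0.29] w 0.0604 q [ 0.29  0.37 -0.97  1.66  0.31  1.28  0.67]
turn [7.0000e-02 1.7000e-01 1.3422e+02] shift [ -89.5 -259.6    8.7]
handletop 734 ((528.3638305664062, 323.8463439941406), (22.163471221923828, 25.433258056640625), 81.39446258544922) 0.2225342256801898
cross 1074 ((528.8118286132812, 324.6993103027344), (17.683076858520508, 109.65449523925781), 80.9413833618164) 0.16089999392817422
```

View pics/w13.png

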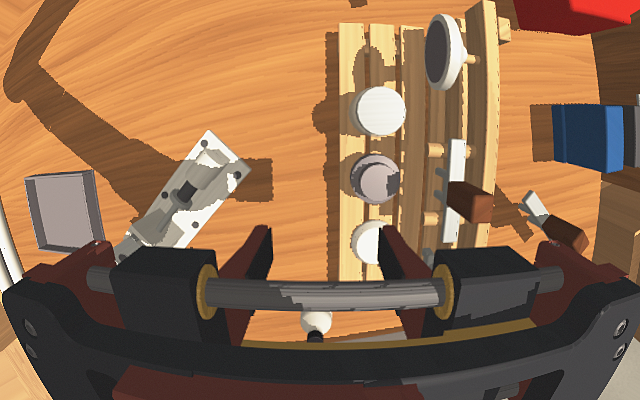

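Call:
servo_tool(series=[[0,0,10,-5,-20,0,60],[0,0,20,-13,-45,0,60],[0,0,30,-22,-70,0,60],[0,0,40,-30,-95,0,60],[0,0,50,-40,-120,0,60],[0,0,60,-50,-145,0,60],[0,0,70,-58,-170,0,60],[0,0,80,-66,-195,0,60],[0,0,90,-74,-220,0,60],[0,0,100,-82,-240,0,60],[0,0,110,-90,-258,0,60],[0,0,120,-90,-260,0,60]])

```text
time_s: 21.3
eef_pos: [0.5553, -0.0723, 0.2874]
tool_rot: [-0.0, 0.904, 0.428, 0.0]
force: [0.2, 0.3, 0.5]
grip_width: 0.0601
```

```bash
python3 go.py .555 -.0756 .23 36.5
python3 - <<'E'
from cloud import *
im,P=cloud('pics/t5.png'); X,Y,Z=P[...,0],P[...,1],P[...,2]
m0=(X>.36)&(X<.66)&(Y>-.46)&(Y<-.2)&(Z>.026)&(Z<.045)
m=cv2.morphologyEx(m0.astype(np.uint8),cv2.MORPH_CLOSE,np.ones((3,3)))
n,l,s,c=cv2.connectedComponentsWithStats(m)
k=1+np.argmax(s[1:,4]); print(rect(P,(l==k)&m0),s[k])
f=(X>.45)&(X<.53)&(Y>-.38)&(Y<-.29); print('floor z',np.nanmedian(Z[f]))
E
```

```text
t 21.3 p [ 0.5553 -0.0723  0.2874] theta 50.69 tilt [ 5.e-04  3.e-04 -1.e+00] F [0.23 0.32 0.45] w 0.0601 q [ 0.42  0.29 -0.48  1.64  0.14  1.24 -0.77]
turn [ 1.000e-02 -4.000e-02  1.419e+01] shift [-2.8  1.9 57.4]
((492.16827392578125, -327.83984375), (202.04144287109375, 161.65304565429688), 81.18053436279297) [429 169  71  61 497]
floor z 0.0043003752313122146
```

Call:
servo_tool(series=[[0,0,7,-2.5,1,0,60],[0,0,14.2,-2.5,2,20,60],[0,0,14.2,-2.5,2,45,60],[0,0,14.2,-2.5,2,57,60],[0,0,14.2,-2.5,2,57,60]])

```text
time_s: 21.92
eef_pos: [0.5543, -0.0747, 0.2298]
tool_rot: [-0.0, 0.949, 0.316, -0.0]
force: [0.5, -0.3, -0.2]
grip_width: 0.0601
```

```bash
python3 go.py .555 -.0756 .126 36.5
python3 - <<'E'
from h import *
snap('wrist','pics/w14.png')
E
python3 meas.py pics/w14.png 36.5
```

```text
t 21.93 p [ 0.5543 -0.0747  0.2298] theta 36.9 tilt [-1.e-03  6.e-04 -1.e+00] F [ 0.51 -0.33 -0.24] w 0.0601 q [ 0.39  0.33 -0.44  1.73  0.15  1.12 -1.02]
turn [-0.06  0.02  0.4 ] shift [  0.    1.2 103.8]
tcp [ 0.5547 -0.075   0.2306] theta 36.87
tcp uw [ 0.0016 -0.0005]
cross top few 0
link 897 u -0.0182..0.0208 med 0.0055 w -0.0082..0.0033 med -0.0022 z 0.1251..0.1680 0.6963907480239868
socket 1183 u -0.0284..0.0307 med 0.0077 w -0.0179..0.0132 med 0.0007 z 0.0952..0.1050 89.75405883789062
barrel 840 u -0.0150..0.0187 med 0.0043 w 0.1255..0.1597 med 0.1417 z 0.0604..0.0802 0.13609576225280762
collar 284 u -0.0171..0.0185 med 0.0092 w 0.0740..0.1105 med 0.0790 z 0.0519..0.0783 0.3782096207141876
rod 307 u -0.0036..0.0053 med 0.0012 w 0.0301..0.0678 med 0.0490 z 0.0615..0.0678 0.12476921081542969
plate 6923 u -0.0430..0.0551 med 0.0159 w -0.0360..0.1624 med 0.0608 z 0.0082..0.0198 0.6045206189155579
```

View pics/w14.png

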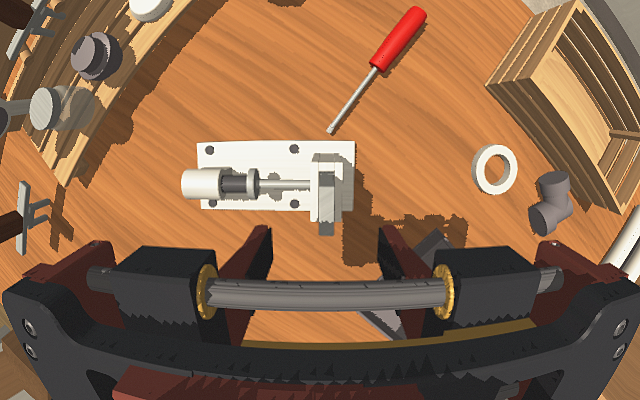

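Call:
servo_tool(series=[[0,0,0.2,0,1.2,30,60],[0,0,0.2,0,1.2,60,60],[0,0,0.2,0,1.2,85,60],[0,0,0.2,0,1.2,100,60],[0,0,0.2,0,1.2,103,60],[0,0,0.2,0,1.2,103,40],[0,0,0.2,0,1.2,103,25],[0,0,0.2,0,1.2,103,18]], grip_force=10)

```text
time_s: 22.98
eef_pos: [0.5553, -0.0768, 0.1278]
tool_rot: [0.0, 0.949, 0.314, 0.0]
force: [-1.0, 1.0, -0.1]
grip_width: 0.0332
```

```bash
python3 go.py .555 -.0756 .126 36.5
python3 - <<'E'
from h import *
snap('wrist','pics/w15.png')
E
```

```text
t 22.98 p [ 0.5553 -0.0768  0.1278] theta 36.59 tilt [ 1.1e-03 -3.0e-04 -1.0e+00] F [-1.01  1.03 -0.09] w 0.0332 q [ 0.37  0.44 -0.41  1.84  0.22  0.91 -1.07]
turn [ 0.05 -0.04  0.09] shift [ 0.5 -1.2  1.8]
```

View pics/w15.png

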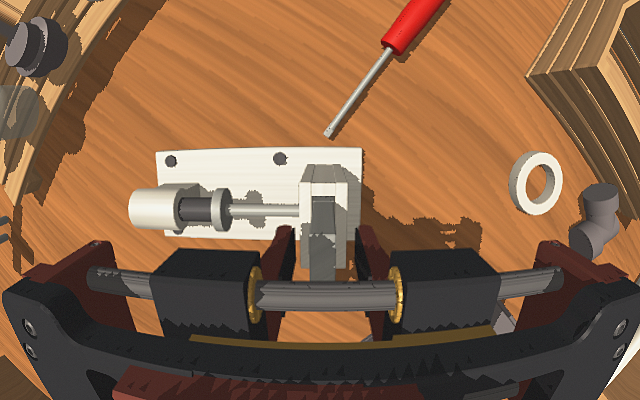

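Call:
servo_tool(series=[[0,0,0,0,-0.6,0,18],[0,0,0,0,-0.6,0,10],[0,0,0,0,-0.6,0,4],[0,0,0,0,-0.6,0,4],[0,0,0,0,-0.6,0,4],[0,0,0,0,-0.6,0,4],[0,0,0,0,-0.6,0,4]], grip_force=10)

```text
time_s: 23.9
eef_pos: [0.5546, -0.0762, 0.1272]
tool_rot: [-0.0, 0.949, 0.314, 0.0]
force: [-1.1, -0.0, 1.2]
grip_width: 0.0116
```

```bash
python3 go.py
```

```text
t 23.9 p [ 0.5546 -0.0762  0.1272] theta 36.6 tilt [ 0.  0. -1.] F [-1.08 -0.04  1.18] w 0.0116 q [ 0.37  0.44 -0.41  1.84  0.22  0.91 -1.08]
```

Gripped at 11.6 mm with hardly any side force. Now firm up and lift straight.

Call:
servo_tool(series=[[0,0,0,0,0,0,4],[0,0,0,0,0,0,4],[0,0,0,0,0,-6,4],[0,0,0,0,0,-14,4],[0,0,0,0,0,-24,4],[0,0,0,0,0,-36,4],[0,0,0,0,0,-52,4],[0,0,0,0,0,-70,4],[0,0,0,0,0,-90,4],[0,0,0,0,0,-90,4]], grip_force=30)

```text
time_s: 25.15
eef_pos: [0.5557, -0.0763, 0.2193]
tool_rot: [0.001, 0.949, 0.314, 0.002]
force: [-0.7, 0.0, -0.8]
grip_width: 0.0119
```

```bash
python3 go.py .492 -.328 .22 36.6;python3 go.py .492 -.328 .22 -8.8
python3 - <<'E'
from h import *
snap('wrist','pics/w16.png');snap('scene','pics/s16.png')
a=load('pics/s16.png')[0]; cv2.imwrite('pics/s16c.png',cv2.resize(a[100:280,180:360],None,fx=3.3,fy=3.3,interpolation=cv2.INTER_CUBIC))
E
```

```text
t 25.15 p [ 0.5557 -0.0763  0.2193] theta 36.59 tilt [ 3.7e-03 -6.0e-04 -1.0e+00] F [-0.68  0.04 -0.82] w 0.0119 q [ 0.39  0.34 -0.43  1.74  0.16  1.09 -1.03]
turn [ 0.15 -0.15 -0.01] shift [-201.2  164.2   -0.8]
t 25.15 p [ 0.5557 -0.0763  0.2193] theta 36.59 tilt [ 3.7e-03 -6.0e-04 -1.0e+00] F [-0.68  0.04 -0.82] w 0.0119 q [ 0.39  0.34 -0.43  1.74  0.16  1.09 -1.03]
turn [ 0.08 -0.2  45.39] shift [-201.2  164.2   -0.8]
```

View pics/s16c.png

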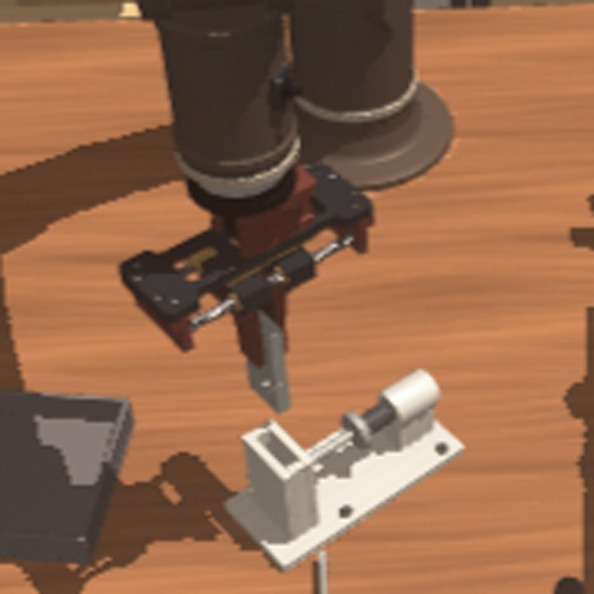

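View pics/w16.png

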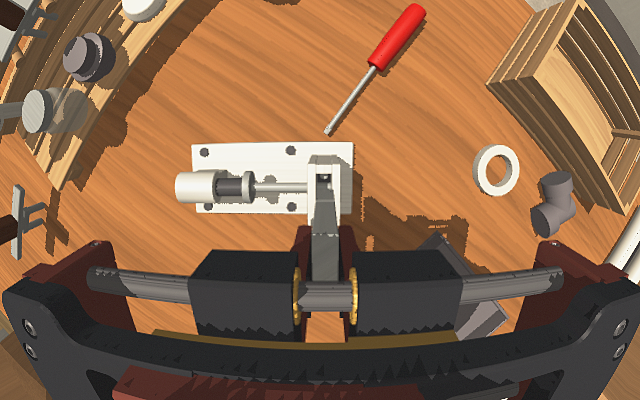

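Call:
servo_tool(series=[[0,0,0,-10,8,0,4],[0,0,0,-30,24,0,4],[0,0,0,-55,45,0,4],[0,0,0,-80,65,0,4],[0,0,0,-105,86,0,4],[0,0,0,-130,106,0,4],[0,0,0,-155,127,0,4],[0,0,0,-178,146,0,4],[0,0,0,-193,158,0,4],[0,0,0,-200,164,0,4],[0,0,0,-200,164,0,4],[0,0,0,-200,164,0,4]])

```text
time_s: 26.75
eef_pos: [0.4923, -0.3259, 0.2172]
tool_rot: [-0.0, 0.949, 0.315, 0.0]
force: [0.4, -0.1, -1.0]
grip_width: 0.0117
```

```bash
python3 go.py .492 -.328 .057 36.6
python3 - <<'E'
from h import *
snap('wrist','pics/w17.png');snap('top','pics/t17.png')
E
```

```text
t 26.75 p [ 0.4923 -0.3259  0.2172] theta 36.69 tilt [ 2.e-04  6.e-04 -1.e+00] F [ 0.44 -0.09 -0.97] w 0.0117 q [ 0.75  0.38 -0.33  1.67  0.13  1.11 -0.54]
turn [-0.02 -0.03  0.09] shift [ -1.6   1.5 160.2]
```

View pics/w17.png

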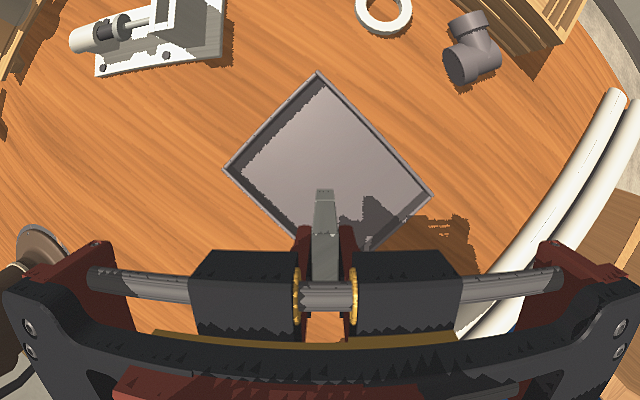

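Call:
servo_tool(series=[[0,0,0,0,0,30,4],[0,0,0,0,0,60,4],[0,0,0,0,0,90,4],[0,0,0,0,0,115,4],[0,0,0,0,0,135,4],[0,0,0,0,0,147,4],[0,0,0,0,0,153,4],[0,0,0,0,0,155,4],[0,0,0,0,0,155,4]])

```text
time_s: 27.98
eef_pos: [0.4921, -0.3273, 0.0627]
tool_rot: [0.0, 0.949, 0.314, 0.0]
force: [0.2, 0.1, -1.2]
grip_width: 0.0118
```

```bash
python3 go.py
```

```text
t 27.98 p [ 0.4921 -0.3273  0.0627] theta 36.6 tilt [ 7.e-04 -5.e-04 -1.e+00] F [ 0.15  0.13 -1.15] w 0.0118 q [ 0.72  0.55 -0.29  1.81  0.21  0.8  -0.61]
```

Call:
servo_tool(series=[[0,0,0,0,0,1,4],[0,0,0,0,0,2,4],[0,0,0,0,0,3,4],[0,0,0,0,0,4,4],[0,0,0,0,0,4,4]])

```text
time_s: 28.6
eef_pos: [0.4917, -0.3272, 0.058]
tool_rot: [-0.0, 0.949, 0.314, -0.0]
force: [-0.4, 0.0, -1.6]
grip_width: 0.0114
```

```bash
python3 go.py
```

```text
t 28.6 p [ 0.4917 -0.3272  0.058 ] theta 36.59 tilt [-2.e-04  1.e-04 -1.e+00] F [-0.42  0.02 -1.64] w 0.0114 q [ 0.72  0.56 -0.29  1.82  0.21  0.8  -0.61]
```

Call:
servo_tool(series=[[0,0,0,0,0,0.5,4],[0,0,0,0,0,1,4],[0,0,0,0,0,1,4],[0,0,0,0,0,1,4]])

```text
time_s: 29.1
eef_pos: [0.4919, -0.3272, 0.0577]
tool_rot: [0.0, 0.949, 0.314, 0.0]
force: [-1.2, 1.7, 5.1]
grip_width: 0.0117
```

```bash
python3 go.py
```

```text
t 29.1 p [ 0.4919 -0.3272  0.0577] theta 36.6 tilt [ 2.e-04 -3.e-04 -1.e+00] F [-1.21  1.66  5.13] w 0.0117 q [ 0.72  0.56 -0.29  1.82  0.21  0.8  -0.61]
```

Call:
servo_tool(series=[[0,0,0,0,0,-0.3,10],[0,0,0,0,0,-0.3,13],[0,0,0,0,0,-0.3,16],[0,0,0,0,0,-0.3,22],[0,0,0,0,0,-0.3,30],[0,0,0,0,0,-0.3,40],[0,0,0,0,0,-0.3,40]], grip_force=5)

```text
time_s: 29.98
eef_pos: [0.4918, -0.3272, 0.0574]
tool_rot: [0.0, 0.949, 0.314, 0.0]
force: [-0.2, 0.5, 0.5]
grip_width: 0.0398
```

```bash
python3 go.py
python3 - <<'E'
from h import *
snap('wrist','pics/w18.png')
E
```

```text
t 29.98 p [ 0.4918 -0.3272  0.0574] theta 36.6 tilt [ 0. -0. -1.] F [-0.22  0.51  0.46] w 0.0398 q [ 0.72  0.56 -0.29  1.82  0.21  0.79 -0.61]
```

View pics/w18.png

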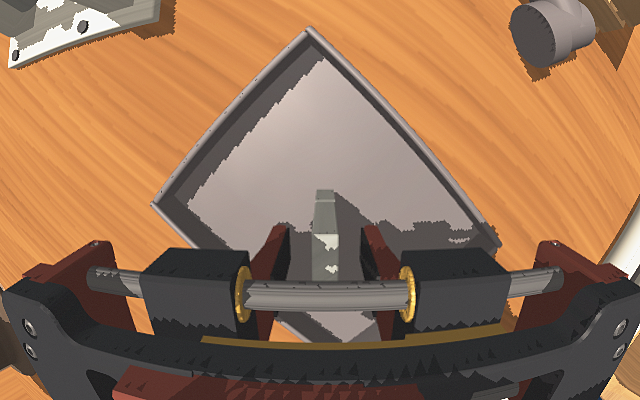

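Link stands upright at (325,250), clear of both fingers. Retract straight up and away.

Call:
servo_tool(series=[[0,0,0,0,0,-10,40],[0,0,0,0,0,-30,40],[0,0,0,0,0,-60,40],[0,0,0,0,0,-100,40],[0,0,0,0,0,-145,40],[0,0,0,0,0,-180,40],[0,0,0,-30,0,-200,40],[0,0,0,-70,30,-200,40],[0,0,0,-100,60,-200,40],[0,0,0,-130,90,-200,40],[0,0,0,-130,90,-200,40]])

```text
time_s: 31.4
eef_pos: [0.4389, -0.4805, 0.2574]
tool_rot: [0.0, 0.95, 0.311, -0.001]
force: [0.5, -0.1, -0.3]
grip_width: 0.0397
```

```bash
python3 go.py
python3 - <<'E'
from cloud import *
snap('scene','pics/s19.png');snap('top','pics/t19.png');snap('wrist','pics/w19.png')
im,P=cloud('pics/t19.png'); X,Y,Z=P[...,0],P[...,1],P[...,2]
_,P0=cloud('pics/top0.png')
hsv=cv2.cvtColor(im,cv2.COLOR_BGR2HSV)
box=lambda a,b,c,d:(X>a)&(X<b)&(Y>c)&(Y<d)
for n,m in (('handletop',box(.35,.7,.2,.45)&(Z>.21)),('cross',box(.4,.6,.2,.45)&(hsv[...,1]<60)&(hsv[...,2]>130)&(Z>.14)&(Z<.175)),('link top in tray',box(.42,.58,-.4,-.26)&(Z>.08)&(Z<.11)),('link spot',box(.5,.6,-.13,-.03)&(Z>.11))):
    if m.sum()>3: print(n,m.sum(),rect(P,m),np.nanmedian(Z[m]))
    else: print(n,m.sum())
E
```

```text
t 31.4 p [ 0.4389 -0.4805  0.2574] theta 36.29 tilt [-9.0e-04 -1.2e-03 -1.0e+00] F [ 0.54 -0.13 -0.31] w 0.0397 q [ 0.94  0.45 -0.26  1.47  0.12  1.24 -0.28]
handletop 83 ((526.2284545898438, 327.3065185546875), (22.635820388793945, 25.509679794311523), 86.00963592529297) 0.22063432110548686
cross 156 ((527.5177001953125, 326.92828369140625), (17.983797073364258, 108.47468566894531), 80.4742202758789) 0.15986846166626423
link top in tray 73 ((488.693115234375, -324.4620056152344), (39.12718200683594, 13.151275634765625), 36.28397750854492) 0.0934915603769777
link spot 0
```

View pics/s19.png

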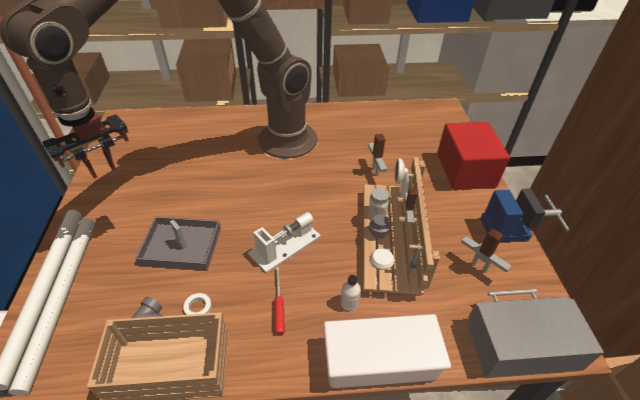

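View pics/t19.png

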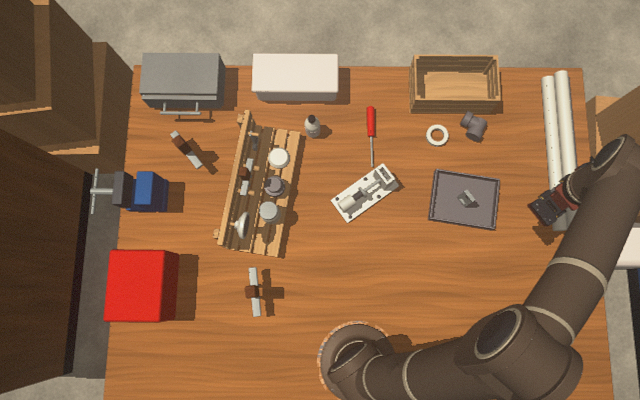

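The fork is back on its pegs, the link stands upright in the tray at scene (178,235), and every bystander is where it started. Handing in.

```bash
python3 -c "
from rig import manip
print(manip.get_obs()['qvel'].round(4)); print(manip.finish_job())"
```

```text
[-0.0129 -0.0067 -0.0074  0.0069  0.0009 -0.0026  0.0007]
the job is handed in; nothing more can be done
None
```

The whole job went through in the order asked, and I handed it in at about 31.5 s of the 72 s allowed. I was given no verdict.

**What I did:**
- Took the smallest fork (110 mm crossbar) off the rack pegs.
- Straddled the spring bar and pushed the collar back about 24 mm with the prongs. The push force was about 5 N, and the link sprang up to about 0.167 m.
- Hung the fork back on the same two pegs.
- Gripped the link across its thickness, lifted it straight out and stood it upright in the grey tray. I opened the fingers only after the force showed the link resting on the floor.

**Last checks:**
- **Fork:** its crossbar is within about 1 mm and 0.5° of where it started, at the same height.
- **Link:** its top reads 0.0935 m high, against 0.095 m expected, and keeps its 39 × 13 mm outline, so it stands upright near the tray's centre.
- **Socket and other things:** the socket is empty and the bar is back out. By eye in the top and scene pictures, everything else is unmoved.
- **Robot:** it is clear of everything, with the fingers open.

**Disagreements:** the top and wrist cameras differed by 2 to 3 mm throughout. I worked between them and corrected with close wrist views. The arm still had a very small residual motion (about 0.01 rad/s) when I handed in.

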